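# Pack the grill stall's crate

## Robot

A 6-joint arm with a two-finger parallel gripper is mounted at the origin on the work surface. World frame = base frame: x ahead of the robot, y to its left, z up, the work surface at z = 0. Lengths are in m, angles in rad, forces in N, time in s.
With the tool pointing down it reaches from about 0.15 to 0.775 m from the base axis. Payload 6.1 kg.
Tool frame: the origin (TCP) lies midway between the tips of the shut fingers; the grasp point (between the pads) lies 19 mm behind it; z points along the fingers, y is the direction in which the jaws open and shut (so a half turn about z gives the same grasp; the last joint's range is limited). The gripper opens to 85 mm and grips with 20 to 120 N. Pads are 22 mm wide; open, the fingers measure 114 mm over their backs; the gripper's body (76 mm by 85 mm) begins 54 mm behind the grasp point. The pads swing forward as they close: fully open they stand 13 mm farther back than shut.
Start: joints at [-1.319, 0.126, -0.04, 1.405, 0, 1.571], TCP at [0.131, -0.508, 0.231] pointing down, gripper open.
Joint ranges: [-2.72, 2.72], [-0.95, 1.95], [-1.27, 1.35], [-1.78, 2.02], [-1.46, 1.47], [-3.14, 3.14]. Speed limits (rad/s): [2.39, 2.39, 3.01, 3.14, 3.14, 3.14].

## Interface

Orientations are given as a 3x3 rotation matrix whose columns are the frame's x, y, z axes.
In Python, from workcell import * gives the robot as it stands.
- The arm moves only by the shell command python3 -m jog 'ROWS'. ROWS is JSON, one flat list of numbers, 7 for each row, row after row: the shift along the tool's x, y, z in cm, then the turn, a rotation vector about the tool's x, y, z in rad, then the finger opening in cm, from 0 to 8.54. A call has 1 to 12 rows; each row is the pose to reach, as a shift and turn from the pose measured when the call began, along the tool's axes at that moment; what a row does not reach only later rows make up. A row lasts 1/10 s, in which the tool goes at most 50 mm and 8.59 degrees, less where a joint would pass 70% of its speed; a pose out of reach is approached as far as the arm can. A call with a gripper value outside its range is refused whole. The fingers move at their own pace and stop on an object; the grip force is fixed at half the most. Time passes only in rows, so rows that repeat a pose let the fingers close. It gives the time, the measured TCP pose, the force and the opening at its end, in the units of the state.
- read_state(): the state, without advancing time (a new reading comes with each control period).
- capture(name): name is "scene" or "top" or "wrist"; returns the picture (420x560x3 uint8, red, green, blue); there is no depth.
- camera_params(name): a dict with "fx", "fy", "cx", "cy" (pixels), "k1" (the pictures are not rectified: a ray, as slopes to the right and down, at radius r is drawn at 1 + k1 r^2 times it, then the intrinsics apply), "rvec" (rotation vector, rad) and "tvec" (3), from world to camera coordinates, as OpenCV has them; the wrist camera has in their place "hand_eye" (4x4, takes a point from camera to tool coordinates, whose origin is the TCP and whose axes are the flange's). Camera axes: x right, y down, z forward; pixel columns grow to the right and rows downward; lengths in m; the calibration is good to about 2 mm. A picture is of the moment at which its call begins: read the wrist's pose just before it. camera_params takes no time and is no camera call.
- finish_job(): hands the job in, once; it reports no verdict.
The state is a dict: "t": time; "qpos": joint angles; "qvel": joint speeds; "tau": joint torques, N m; "position": TCP position; "eef_rot": TCP orientation; "contact_force": force on the tool from outside, world axes, zero at the start; "wrist_torque": the same for the moment, N m; "grip_width": opening from 0.0 (shut) to 1.0 (fully open).
Only numpy, scipy, OpenCV 4.12 (cv2) and the standard library are available. Lean on these libraries where they do the work, as an engineer would, in place of code of your own. Each camera call takes 0.05 s, during which the arm holds its last target. There are 200 camera calls.

## Task

Pack up the stall into the red two-bay crate: on the rubber pad build one neat, square pile with the heaviest lowest - the cast-iron weight along the pad, the closed tin on it, the wooden skewer rest on top, all right way up - and stand the two dome-topped shakers in the holes of the plywood rack, one in each. Never let a shaker tip over. The flat-lidded jar and the open tin do not belong: leave them standing where they are.

Things in the scene. Friction and masses are not known exactly. Their poses are not given: they have to be found in the camera images.
- crate: Red plastic crate, fixed, open-topped: 200 (its x) x 300 (its y) x 75 mm high, walls and floor 5 mm thick. A 4 mm dividing wall at its y = 0, up to 60 mm above the underside, splits it into two equal bays, 190 x 143 mm inside. Origin at the centre of its underside, on the table. Which bay holds the pad and which the rack changes.
- pad: Black rubber pad, fixed on the floor of one bay: 75 (its x) x 110 (its y) x 4 mm. The pile goes here, long sides along the pad's y axis. Origin at the centre of its underside, on the crate's floor; its axes are parallel to the crate's.
- rack: Plywood plate, fixed on the floor of the other bay: 170 (its x) x 125 (its y) x 12 mm, with two round through holes of 60 mm diameter centred at its x = +45 mm and x = -45 mm, y = 0. A shaker stands in a hole on the crate's floor. Origin at the centre of its underside, on the crate's floor; its axes are parallel to the crate's.
- weight_c (a point): Dark cast-iron spit counterweight, a solid flat block with a dark round mark and two bright plugs on top, 80 x 50 x 26 mm, about 0.75 kg: the heaviest. Its x axis runs along the 80 mm side, its y axis across the 50 mm side, z up. Grip it across the 50 mm. This point is its centre, half-way up. 
- tin_c (a point): Closed flat tin of bright metal with its plain flat lid on, 80 x 50 x 24 mm, about 0.18 kg. Its x axis runs along the 80 mm side, its y axis across the 50 mm side, z up. Grip it across the 50 mm. This point is its centre, half-way up. 
- skewer_rest_c (a point): Small wooden skewer rest, a flat slab with three grooves across its top, 80 x 50 x 14 mm, about 0.04 kg: the lightest. Its x axis runs along the 80 mm side, its y axis across the 50 mm side, z up. Grip it across the 50 mm. This point is its centre, half-way up. 
- open_tin_c (a point): Look-alike, to be left: a tin of the same bright metal and size (80 x 50 x 24 mm) but open, without a lid: walls 3 mm, hollow and empty, dark bottom inside. This point is its centre, half-way up; x along its 80 mm side.
- shaker_a_c (a point): Shaker: upright white plastic pot 44 mm in diameter, 78 mm high in all, with a domed steel top (from 58 mm up) pierced by seven dark holes. About 0.12 kg. This point is its centre, 39 mm above its foot. Stands on the table at the start; z up.
- shaker_b_c (a point): The second shaker, just like the first; either may go in either hole.
- jar_c (a point): Look-alike, to be left: a white pot of the same size (44 mm in diameter, 78 mm high) but with a flat, unpierced steel lid 52 mm wide. This point is its centre, half-way up.
Not all that is in view belongs to the job. Leave any green or yellow look-alike of the part that bears weight_c alone. Of the things shaped like the part that bears skewer_rest_c, the wooden one is meant.

How it is judged:
By the outcome, as a careful person would: the job done as asked, in the order asked, and still so for the second after the job is handed in, with the robot touching nothing.
It also fails if it takes over 128 s, if anything falls off the work surface, if the arm or the gripper's body presses on something with over 40 N, if the wrist force passes 120 N, or if a joint passes its speed limit or range.

## Working session

There is one attempt and no reset: what is moved stays moved. The work goes in short steps, Python scripts to look and compute and a shell command to move; the robot and the scene stay as the last step left them, time stands still between calls to the robot, and variables do not carry over. Pictures are saved under pics/ and viewed, about 12 in all and at most 16, crops included, and the job is handed in when it is done.

```bash
mkdir -p pics; ls; python3 - <<'E'
from workcell import *
import cv2
for n in("scene","top"):
    cv2.imwrite(f"pics/{n}0.png",cv2.resize(capture(n)[:,:,::-1],(784,588)))
    print(camera_params(n))
print(camera_params("wrist"))
s=read_state();print(s["t"],s["position"],s["eef_rot"])
E
```

```text
pics
{'fx': 513.7769752973393, 'fy': 513.7769752973393, 'cx': 272.1999785980108, 'cy': 209.40284202536853, 'k1': -0.1577475568753905, 'rvec': array([ 2.09229977,  0.91744351, -0.41451832]), 'tvec': array([-0.42829153, -0.16063089,  1.56023729])}
{'fx': 406.28900236115896, 'fy': 406.28900236115896, 'cx': 282.3035003520058, 'cy': 207.49139179887328, 'k1': -0.05925584743173007, 'rvec': array([ 2.09448282, -2.13453211,  0.18329457]), 'tvec': array([0.09927873, 0.50201456, 1.02402137])}
{'fx': 342.8749861364639, 'fy': 342.8749861364639, 'cx': 284.62981763503, 'cy': 208.47122314226144, 'k1': -0.07436899945187092, 'hand_eye': array([[ 3.67082511e-04, -9.63393594e-01, -2.68090748e-01,
         6.84671841e-02],
       [ 9.99999681e-01,  1.63425419e-04,  7.81971754e-04,
         3.03214066e-05],
       [-7.09533736e-04, -2.68090949e-01,  9.63393346e-01,
        -1.42548256e-01],
       [ 0.00000000e+00,  0.00000000e+00,  0.00000000e+00,
         1.00000000e+00]])}
0.1 [ 0.13069652 -0.50810491  0.23059618] [[ 9.68476347e-01  2.49105280e-01 -3.53001233e-04]
 [ 2.49105530e-01 -9.68475324e-01  1.40760542e-03]
 [ 8.76895816e-06 -1.45116711e-03 -9.99998947e-01]]
```

View pics/scene0.png

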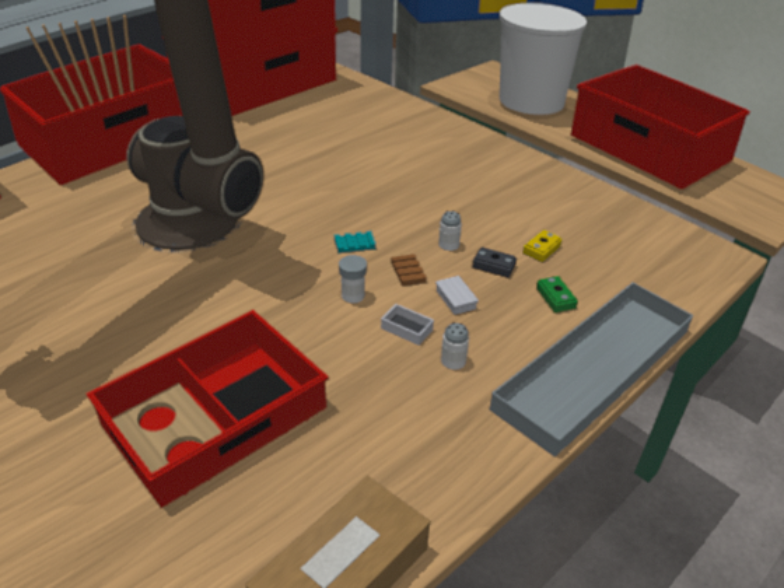

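View pics/top0.png

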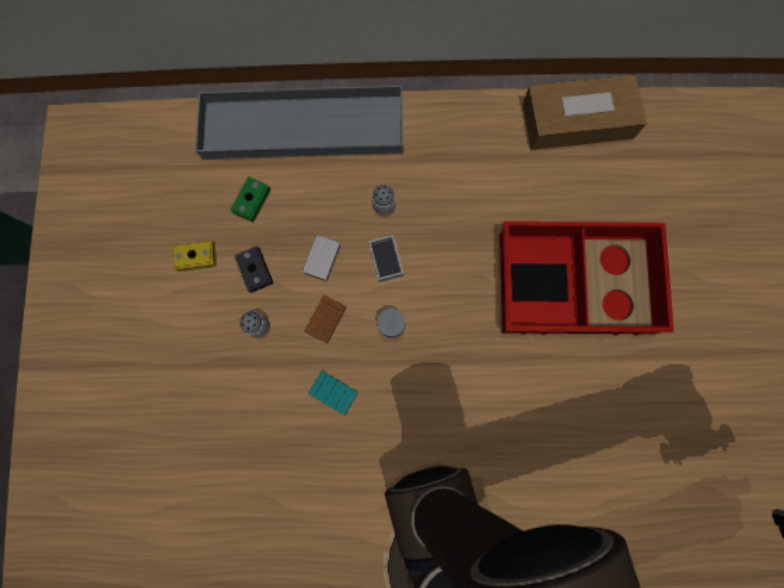

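The top view shows (view px): weight (253,268), closed tin (322,257), open tin (386,257), wooden rest (325,318), shakers (384,197) and (254,323), jar (391,322). In the crate, the pad is in the left bay (539,283) and the rack holes are at (614,260) and (618,305).

```bash
cat > h.py <<'E'
from workcell import *
import cv2, numpy as np
from scipy.spatial.transform import Rotation as R
def cam(n,s=None):
    p=camera_params(n)
    K=np.array([[p["fx"],0,p["cx"]],[0,p["fy"],p["cy"]],[0,0,1.]])
    if n=="wrist":
        T=np.eye(4);T[:3,:3]=s["eef_rot"];T[:3,3]=s["position"];T=T@p["hand_eye"]
        return K,p["k1"],T[:3,:3],T[:3,3]
    Rw=R.from_rotvec(p["rvec"]).as_matrix().T
    return K,p["k1"],Rw,-Rw@p["tvec"]
def cast(c,px,z):
    K,k1,Rw,o=c
    u=cv2.undistortPoints(np.float64(px).reshape(-1,1,2),K,np.array([k1,0,0,0])).reshape(-1,2)
    d=np.c_[u,np.ones(len(u))]@Rw.T
    return o+d*((z-o[2])/d[:,2])[:,None]
def proj(c,P):
    K,k1,Rw,o=c
    return cv2.projectPoints(np.float64(P).reshape(-1,1,3),cv2.Rodrigues(Rw.T)[0],-Rw.T@o,K,np.array([k1,0,0,0]))[0].reshape(-1,2)
def rect(c,cnt,z):
    P=cast(c,cnt.reshape(-1,2),z)[:,:2]*1000
    (x,y),(w,h),a=cv2.minAreaRect(P.astype(np.float32))
    if w<h: w,h,a=h,w,a+90
    return np.round([x,y,w,h,(a+90)%180-90],1)
def go(x,y,z,yaw=None,tool_x=True):
    """shift(cm)/turn in tool axes to TCP (m) with tool x at yaw deg (world), pointing down"""
    s=read_state();E=s["eef_rot"]
    d=E.T@(np.array([x,y,z])-s["position"])*100
    if yaw is None: yaw=np.degrees(np.arctan2(E[1,0],E[0,0]))
    a=np.radians(yaw);G=np.array([[np.cos(a),np.sin(a),0],[np.sin(a),-np.cos(a),0],[0,0,-1]])
    print("shift",d.round(2),"rot",R.from_matrix(E.T@G).as_rotvec().round(3),"t",s["t"],"q6",s["qpos"].round(2))
E
python3 - <<'E'
from h import *
im=capture("top");c=cam("top");print("cam",c[3].round(3))
hsv=cv2.cvtColor(im,cv2.COLOR_RGB2HSV);np.save("top0.npy",im)
H,S,V=[hsv[...,i].astype(int) for i in range(3)]
wood=(H>8)&(H<24)&(S>60)
def comp(m,px,r=30):
    u,v=int(px[0]/1.4),int(px[1]/1.4)
    w=np.zeros_like(m,np.uint8);w[v-r:v+r,u-r:u+r]=m[v-r:v+r,u-r:u+r]
    cs=cv2.findContours(w,cv2.RETR_EXTERNAL,cv2.CHAIN_APPROX_NONE)[0]
    return max(cs,key=cv2.contourArea)
print("hsv",[hsv[int(v/1.4),int(u/1.4)].tolist() for u,v in((253,258),(322,257),(325,316),(300,300),(384,197),(539,283),(540,240))])
for n,px,z,m in [("weight",(253,268),.026,V<85),("tin",(322,257),.024,(S<50)),("opentin",(386,257),.024,S<50),
  ("rest",(325,318),.014,(V<120)&(S>100)),("shA",(384,197),.078,S<50),("shB",(254,323),.078,S<50),("jar",(391,322),.078,S<50)]:
    k=comp(m,px,24);print(n,rect(c,k,z),cv2.contourArea(k))
red=((H<6)|(H>174))&(S>150)
k=comp(V<45,(539,283),30);print("pad",rect(c,k,.009))
for px in((614,260),(618,305)): k=comp(red,px,14);print("hole",rect(c,k,.017),rect(c,k,.005))
k=comp(red,(585,277),90);print("crate",rect(c,k,.075))
E
```

```text
cam [0.302 0.074 1.102]
hsv [[120, 18, 43], [15, 4, 138], [13, 164, 87], [14, 114, 125], [95, 16, 98], [135, 32, 16], [1, 214, 125]]
weight [557.2 367.1  84.7  52.6  22.1] 525.0
tin [578.1 234.6  81.3  51.5 -20.3] 496.0
opentin [574.3 108.3  84.1  50.2  13.8] 504.0
rest [441.5 229.  114.2  83.4 -36.1] 597.0
shA [671.5 109.7  58.7  39.9  -0.9] 256.0
shB [441.6 348.1  55.6  40.8  63.2] 264.0
jar [440.8  98.5  51.4  50.2 -27.7] 305.5
pad [ 523.8 -191.6  108.5   72.9   88.7]
hole [ 562.6 -340.9   54.7   52.8   -5. ] [ 565.5 -345.5   55.3   53.4   -5. ]
hole [ 472.2 -338.2   55.8   52.    -4.9] [ 474.1 -342.7   56.4   52.6   -4.9]
crate [ 518.  -262.3  315.   212.2   88.5]
```

```bash
python3 -m jog '[29.8,-31.5,0,0,0,-1.5,8.5, 29.8,-31.5,0,0,0,-1.5,8.5, 29.8,-31.5,0,0,0,-1.5,8.5, 29.8,-31.5,0,0,0,-1.5,8.5, 29.8,-31.5,0,0,0,-1.5,8.5, 29.8,-31.5,0,0,0,-1.5,8.5, 29.8,-31.5,0,0,0,-1.5,8.5, 29.8,-31.5,0,0,0,-1.5,8.5, 29.8,-31.5,0,0,0,-1.5,8.5, 29.8,-31.5,0,0,0,-1.5,8.5, 29.8,-31.5,0,0,0,-1.5,8.5, 29.8,-31.5,0,0,0,-1.5,8.5]'
python3 -c "
from h import *
go(.55,.25,.25,190)"
```

```text
t: 1.35
position: [0.3407, -0.1289, 0.2309]
eef_rot: [[-0.177, 0.984, -0.001], [0.984, 0.177, 0.001], [0.001, -0.001, -1.0]]
contact_force: [0.9, 0.3, 0.7]
grip_width: 0.996
shift [33.6  27.29 -1.88] rot [ 1.000e-03 -1.000e-03 -1.568e+00] t 1.35 q6 [-0.36 -0.18 -0.33  1.41  0.    1.03]
```

```bash
python3 -m jog '[33.6,27.3,-1.9,0,0,-1.57,6.5, 33.6,27.3,-1.9,0,0,-1.57,6.5, 33.6,27.3,-1.9,0,0,-1.57,6.5, 33.6,27.3,-1.9,0,0,-1.57,6.5, 33.6,27.3,-1.9,0,0,-1.57,6.5, 33.6,27.3,-1.9,0,0,-1.57,6.5, 33.6,27.3,-1.9,0,0,-1.57,6.5, 33.6,27.3,-1.9,0,0,-1.57,6.5, 33.6,27.3,-1.9,0,0,-1.57,6.5, 33.6,27.3,-1.9,0,0,-1.57,6.5, 33.6,27.3,-1.9,0,0,-1.57,6.5, 33.6,27.3,-1.9,0,0,-1.57,6.5]'
python3 - <<'E'
from h import *
s=read_state();im=capture("wrist");c=cam("wrist",s);np.save("w1.npy",im)
import pickle;pickle.dump((im,c),open("w1.pkl","wb"))
print(s["position"].round(3),c[3].round(3))
cv2.imwrite("pics/w1.png",cv2.resize(im[:,:,::-1],(784,588)))
E
```

```text
t: 2.55
position: [0.5508, 0.249, 0.2496]
eef_rot: [[-0.985, -0.172, -0.002], [-0.172, 0.985, 0.001], [0.001, 0.001, -1.0]]
contact_force: [-0.1, -0.4, 0.2]
grip_width: 0.76
[0.551 0.249 0.25 ] [0.485 0.237 0.392]
```

View pics/w1.png

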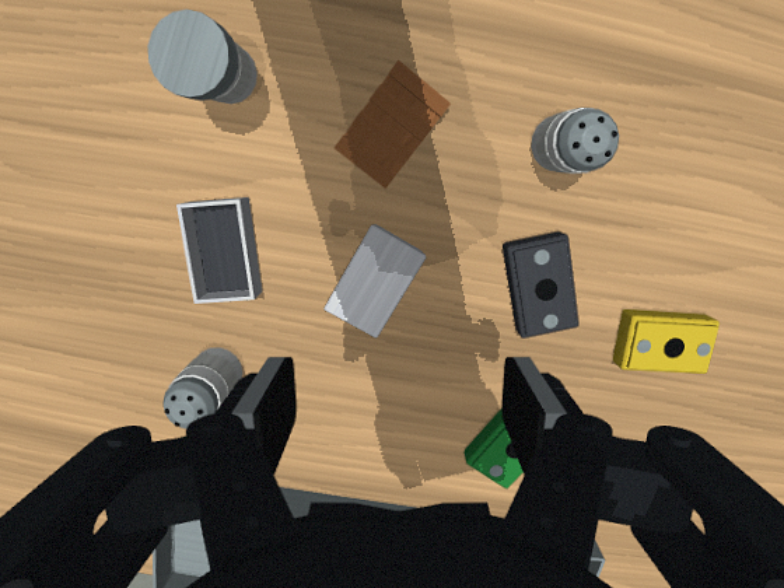

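The wrist view shows all the parts clearly. In view px: weight mark (546,289) with plugs (541,257) and (550,321), tin (376,281), rest (391,124), shaker top centre holes (597,139) and about (183,411).

```bash
python3 - <<'E'
from h import *
import pickle;im,c=pickle.load(open("w1.pkl","rb"))
f=lambda L,z:cast(c,(np.array(L,float)+.5)/1.4-.5,z)[:,:2]*1000
p=f([(541,257),(546,289),(550,321)],.026);d=p[2]-p[0];print("weight",p.round(1).tolist(),np.degrees(np.arctan2(d[1],d[0])))
for n,L,z in [("weightc",[(566,234),(578,323),(526,336),(514,245)],.026),("tin",[(375,225),(425,257),(377,337),(326,308)],.024),("rest",[(400,62),(448,105),(386,187),(335,147)],.014),("rest bottom",[(400,62),(335,147),(386,187)],.014)]:
    P=f(L,z);print(n,P.mean(0).round(1),rect(c,(np.array(L,float)+.5)/1.4-.5,z),np.linalg.norm(np.diff(P,axis=0),axis=1).round(1))
hsv=cv2.cvtColor(im,cv2.COLOR_RGB2HSV);H,S,V=[hsv[...,i].astype(int) for i in range(3)]
def comp(m,px,r=55):
    u,v=int(px[0]/1.4),int(px[1]/1.4);a,b=max(v-r,0),max(u-r,0)
    w=np.zeros_like(m,np.uint8);w[a:v+r,b:u+r]=m[a:v+r,b:u+r]
    return max(cv2.findContours(w,cv2.RETR_EXTERNAL,cv2.CHAIN_APPROX_NONE)[0],key=cv2.contourArea)
print("tin m",rect(c,comp(S<55,(376,281),50),.024))
print("rest m",rect(c,comp((S>165)&(V<160),(391,124),50),.014), hsv[int(124/1.4),int(391/1.4)],hsv[30,270])
print("sh",f([(597,139),(183,411)],.078).round(1).tolist())
E
```

```text
weight [[537.2, 359.5], [561.7, 369.9], [587.2, 379.9]] 22.260624891021656
weightc [559.  369.4] [559.5 369.3  76.4  43.5  22.2] [74.6 43.5 76.4]
tin [580.6 235.4] [580.4 235.9  78.   47.7 -21.2] [46.1 76.7 47.7]
rest [460.7 228.1] [460.2 228.   78.2  49.  -28. ] [46.9 76.4 49. ]
rest bottom [468.1 215.2] [460.2 228.   78.2  49.  -28. ] [78.2 49. ]
tin m [580.  234.5  81.1  49.8 -20.5]
rest m [504.1 231.4   1.1   0.    9.6] [ 12 148  86] [ 17 105 114]
sh [[449.0, 359.4], [688.4, 109.9]]
```

```bash
python3 -c "
from h import *
go(.5605,.3695,.005,202.2)"
```

```text
shift [-3.06 11.69 24.5 ] rot [ 0.001 -0.001 -0.216] t 2.6 q6 [0.42 0.28 0.19 1.48 0.   0.25]
```

```bash
python3 -m jog '[-3.1,11.7,10,0,0,-0.216,6.8, -3.1,11.7,10,0,0,-0.216,6.8, -3.1,11.7,10,0,0,-0.216,6.8, -3.1,11.7,10,0,0,-0.216,6.8, -3.1,11.7,14,0,0,-0.216,6.8, -3.1,11.7,18,0,0,-0.216,6.8, -3.1,11.7,21,0,0,-0.216,6.8, -3.1,11.7,23,0,0,-0.216,6.8, -3.1,11.7,24.5,0,0,-0.216,6.8, -3.1,11.7,24.5,0,0,-0.216,6.8, -3.1,11.7,24.5,0,0,-0.216,6.8]'
python3 -m jog '[0,0,0,0,0,0,4, 0,0,0,0,0,0,4, 0,0,0,0,0,0,4, 0,0,0,0,0,0,4, 0,0,0,0,0,0,4, 0,0,0,0,0,0,4]'
python3 -m jog '[0,0,-4,0,0,0,4, 0,0,-8,0,0,0,4, 0,0,-12,0,0,0,4, 0,0,-14,0,0,0,4, 0,0,-14,0,0,0,4]'
python3 - <<'E'
from h import *
go(.5238,-.1905,.12,88.5)
s=read_state();im=capture("wrist")
cv2.imwrite("pics/w2.png",im[:,:,::-1])
E
```

```text
t: 3.7
position: [0.5616, 0.3694, 0.0061]
eef_rot: [[-0.927, -0.376, -0.0], [-0.376, 0.927, 0.001], [-0.0, 0.001, -1.0]]
contact_force: [0.7, 1.0, -0.0]
grip_width: 0.797
t: 4.3
position: [0.5629, 0.3701, 0.0086]
eef_rot: [[-0.927, -0.376, 0.003], [-0.376, 0.927, 0.003], [-0.004, 0.002, -1.0]]
contact_force: [-0.4, -0.7, 6.6]
grip_width: 0.562
t: 4.8
position: [0.5637, 0.3705, 0.1522]
eef_rot: [[-0.927, -0.376, 0.008], [-0.376, 0.927, 0.006], [-0.01, 0.003, -1.0]]
contact_force: [-0.0, 0.4, -7.9]
grip_width: 0.56
shift [ 24.81 -50.5    2.83] rot [0.011 0.003 1.982] t 4.8 q6 [0.58 0.41 0.16 1.31 0.   0.2 ]
```

View pics/w2.png

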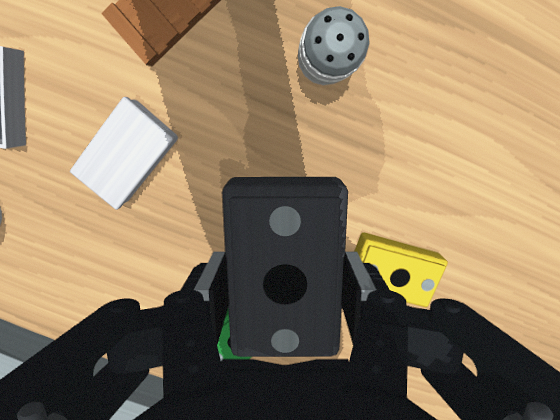

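The weight is held level and centred between the pads, with its mark at (285,285) px. Next I measure its offset in the tool frame while moving over.

```bash
python3 - <<'E'
from h import *
s=read_state();c=cam("wrist",s)
P=cast(c,[(285.2,221),(285,285),(285.2,341)],s["position"][2]+.0174)
print(((P-s["position"])@s["eef_rot"]*1000).round(1))
E
python3 -m jog '[12.4,-25.2,0,0,0,0.99,4, 12.4,-25.2,0,0,0,0.99,4, 12.4,-25.2,0,0,0,0.99,4, 12.4,-25.2,0,0,0,0.99,4, 12.4,-25.2,0,0,0,0.99,4, 12.4,-25.2,0,0,0,0.99,4, 12.4,-25.2,0,0,0,0.99,4, 24.8,-50.5,0,0,0,1.982,4, 24.8,-50.5,0,0,0,1.982,4, 24.8,-50.5,0,0,0,1.982,4, 24.8,-50.5,0,0,0,1.982,4, 24.8,-50.5,0,0,0,1.982,4]'
python3 - <<'E'
from h import *
go(.5238,-.1905,.12,88.5)
E
```

```text
[[ 27.3   0.  -17.6]
 [  0.1  -0.  -17.4]
 [-26.9   0.1 -17.2]]
t: 6.05
position: [0.523, -0.1609, 0.1439]
eef_rot: [[-0.208, 0.978, 0.0], [0.978, 0.208, 0.006], [0.006, 0.002, -1.0]]
contact_force: [1.7, 1.4, -6.8]
grip_width: 0.564
shift [-2.92 -0.54  2.38] rot [ 0.001 -0.006  0.236] t 6.05 q6 [-0.3   0.18 -0.16  1.23  0.01  1.06]
```

```bash
python3 -m jog '[-2.9,-0.5,-1,0,0,0.236,4, -2.9,-0.5,-1,0,0,0.236,4, -2.9,-0.5,-1,0,0,0.236,4, -2.9,-0.5,-1,0,0,0.236,4, -2.9,-0.5,-1,0,0,0.236,4]'
python3 - <<'E'
from h import *
s=read_state();im=capture("wrist");c=cam("wrist",s)
import pickle;pickle.dump((im,c),open("w3.pkl","wb"))
cv2.imwrite("pics/w3.png",cv2.resize(im[:,:,::-1],(784,588)))
E
```

```text
t: 6.55
position: [0.5236, -0.1894, 0.1525]
eef_rot: [[0.023, 1.0, -0.002], [1.0, -0.023, 0.006], [0.006, -0.002, -1.0]]
contact_force: [-0.4, 0.6, -7.4]
grip_width: 0.565
```

View pics/w3.png

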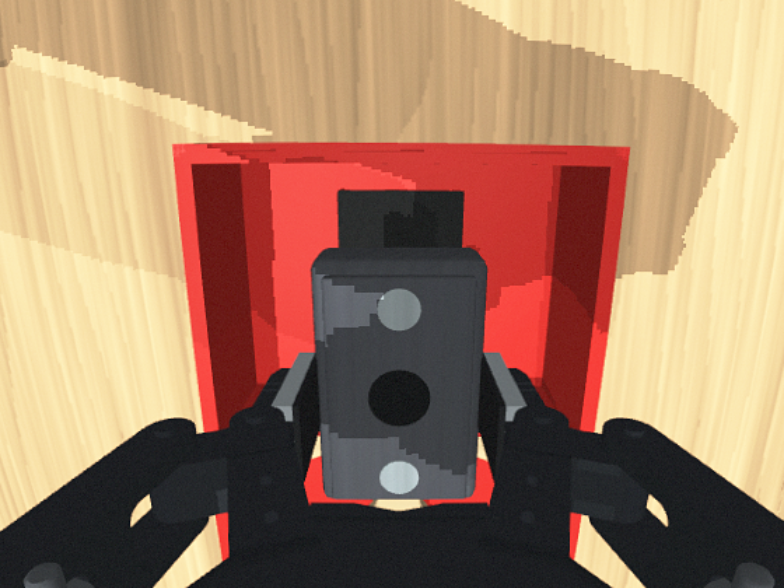

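The view shows the pad's far edge from (338,190) to (464,191), and the crate's outer rim corners at (174,145) and (629,148).

```bash
python3 - <<'E'
from h import *
import pickle;im,c=pickle.load(open("w3.pkl","rb"))
f=lambda L,z:cast(c,(np.array(L,float)+.5)/1.4-.5,z)[:,:2]*1000
for n,L,z,k in (("pad",[(338,190),(464,191)],.009,55),("rim",[(174,145),(629,148)],.075,150)):
    P=f(L,z);d=P[1]-P[0];w=np.linalg.norm(d);u=d/w;m=P.mean(0);nrm=np.array([u[1],-u[0]])
    nrm=nrm*np.sign(-nrm[1]);print(n,P.round(1).tolist(),w,np.degrees(np.arctan2(u[1],u[0])),"centre",(m+nrm*k).round(1))
go(.5235,-.1905,.0195,88.4)
E
```

```text
pad [[489.5, -137.4], [563.5, -139.6]] 74.02532338172092 -1.7441261094986558 centre [ 524.8 -193.5]
rim [[424.7, -111.5], [629.4, -117.5]] 204.807324737795 -1.6674337194412598 centre [ 522.7 -264.5]
shift [-1.900e-01 -1.000e-02  1.334e+01] rot [-0.001 -0.006  0.005] t 6.6 q6 [-0.35  0.2  -0.12  1.25  0.01  1.24]
```

```bash
python3 -m jog '[-0.3,0.1,3,0,-0.006,0.007,4, -0.3,0.1,7,0,-0.006,0.007,4, -0.3,0.1,10,0,-0.006,0.007,4, -0.3,0.1,12,0,-0.006,0.007,4, -0.3,0.1,13,0,-0.006,0.007,4, -0.3,0.1,13.3,0,-0.006,0.007,4, -0.3,0.1,13.3,0,-0.006,0.007,4, -0.3,0.1,13.3,0,-0.006,0.007,4]'
```

```text
t: 7.4
position: [0.5257, -0.1918, 0.0213]
eef_rot: [[0.03, 1.0, 0.001], [1.0, -0.03, -0.001], [-0.001, 0.001, -1.0]]
contact_force: [-0.4, 0.6, -7.3]
grip_width: 0.561
```

```bash
python3 -m jog '[-0.07,-0.1,0.2,0,0,0,4, -0.07,-0.1,0.35,0,0,0,4, -0.07,-0.1,0.4,0,0,0,4, -0.07,-0.1,0.4,0,0,0,4]'
python3 -m jog '[0,0,0,0,0,0,5.3, 0,0,0,0,0,0,5.8, 0,0,0,0,0,0,6.2, 0,0,0,0,0,0,6.6, 0,0,0,0,0,0,6.8]'
python3 -m jog '[0,0,-4,0,0,0,6.8, 0,0,-8,0,0,0,6.8, 0,0,-13,0,0,0,6.8, 0,0,-14,0,0,0,6.8, 0,0,-14,0,0,0,6.8]'
python3 - <<'E'
from h import *
s=read_state();im=capture("wrist");c=cam("wrist",s)
import pickle;pickle.dump((im,c),open("w4.pkl","wb"))
cv2.imwrite("pics/w4.png",cv2.resize(im[:,:,::-1],(784,588)))
go(.58,.235,.2,159.5)
E
```

```text
t: 7.8
position: [0.5248, -0.1926, 0.0176]
eef_rot: [[0.03, 1.0, 0.002], [1.0, -0.03, -0.001], [-0.001, 0.002, -1.0]]
contact_force: [-0.3, 0.6, -5.2]
grip_width: 0.562
t: 8.3
position: [0.5251, -0.1927, 0.018]
eef_rot: [[0.03, 1.0, 0.002], [1.0, -0.03, -0.001], [-0.001, 0.002, -1.0]]
contact_force: [-0.5, 0.6, 0.3]
grip_width: 0.795
t: 8.8
position: [0.5262, -0.1931, 0.1605]
eef_rot: [[0.03, 1.0, 0.007], [1.0, -0.03, -0.003], [-0.003, 0.007, -1.0]]
contact_force: [0.5, -0.3, -0.4]
grip_width: 0.796
shift [42.91  4.21 -4.22] rot [ 0.002  0.004 -1.243] t 8.85 q6 [-0.35  0.2  -0.12  1.25 -0.    1.25]
```

View pics/w4.png

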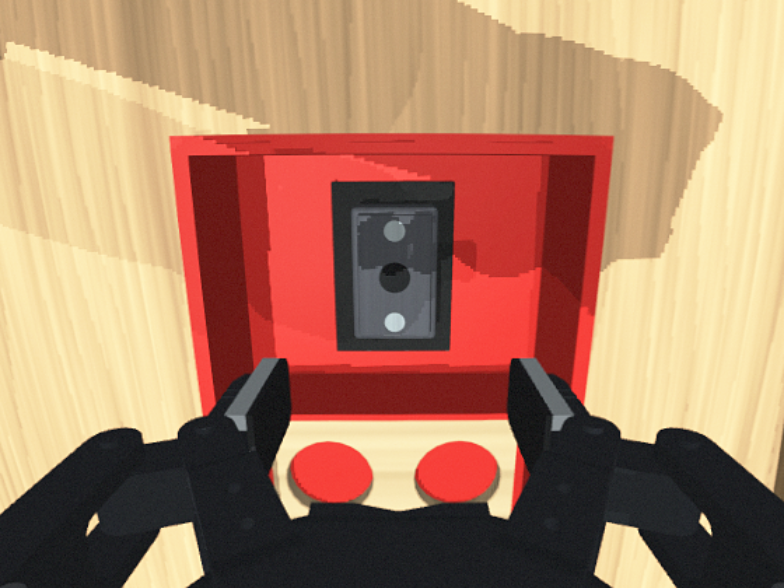

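The weight sits square and centred on the pad, with its mark at (395,278). The rack holes are at about (331,473) and (457,472). I take both positions and move to the tin.

```bash
python3 - <<'E'
from h import *
import pickle;im,c=pickle.load(open("w4.pkl","rb"))
f=lambda L,z:cast(c,(np.array(L,float)+.5)/1.4-.5,z)[:,:2]*1000
P=f([(394.5,231),(395,278),(394.5,322.5)],.035);d=P[0]-P[2];print(P.round(1).tolist(),np.degrees(np.arctan2(d[1],d[0])))
print("pad",f([(332,181),(454,182),(450,350),(338,350)],.009).mean(0))
hsv=cv2.cvtColor(im,cv2.COLOR_RGB2HSV).astype(int)
red=(((hsv[...,0]<6)|(hsv[...,0]>174))&(hsv[...,1]>130)).astype(np.uint8)
for u,v in((331,473),(457,472)):
    n,l,st,ce=cv2.connectedComponentsWithStats(red);k=l[int(v/1.4),int(u/1.4)]
    m=(l==k).astype(np.uint8);cn=max(cv2.findContours(m,0,cv2.CHAIN_APPROX_NONE)[0],key=len)
    q=cast(c,cn.reshape(-1,2),.017)[:,:2]*1000;print("hole",st[k].tolist(),q.min(0),q.max(0),((q.min(0)+q.max(0))/2))
E
python3 -m jog '[42.9,4.2,-2,0,0,-1.243,6.8, 42.9,4.2,-2,0,0,-1.243,6.8, 42.9,4.2,-2,0,0,-1.243,6.8, 42.9,4.2,-2,0,0,-1.243,6.8, 42.9,4.2,-2,0,0,-1.243,6.8, 42.9,4.2,-2,0,0,-1.243,6.8, 42.9,4.2,-2,0,0,-1.243,6.8, 42.9,4.2,-2,0,0,-1.243,6.8, 42.9,4.2,-2,0,0,-1.243,6.8, 42.9,4.2,-2,0,0,-1.243,6.8, 42.9,4.2,-2,0,0,-1.243,6.8]'
python3 - <<'E'
from h import *
go(.58,.235,.01,159.5)
E
```

```text
[[526.2, -164.6], [525.7, -191.8], [524.5, -218.8]] 88.16852003589896
pad [ 524.68787625 -192.81864803]
hole [207, 315, 59, 45, 1986] [ 447.70886851 -361.09350364] [ 504.44544814 -309.65945273] [ 476.07715833 -335.37647819]
hole [296, 315, 59, 45, 1981] [ 534.66416441 -363.94730641] [ 591.89167966 -312.53700127] [ 563.27792203 -338.24215384]
t: 9.95
position: [0.5789, 0.2351, 0.1751]
eef_rot: [[-0.937, 0.349, -0.0], [0.349, 0.937, -0.004], [-0.001, -0.003, -1.0]]
contact_force: [-0.3, -0.3, 0.7]
grip_width: 0.797
shift [-0.09  0.08 16.51] rot [-0.003  0.001  0.001] t 9.95 q6 [ 0.39  0.32  0.08  1.33 -0.    0.74]
```

```bash
python3 -m jog '[0,0.1,5,0,0,0,6.8, 0,0.1,9,0,0,0,6.8, 0,0.1,13,0,0,0,6.8, 0,0.1,15.5,0,0,0,6.8, 0,0.1,16.7,0,0,0,6.8, 0,0.1,16.7,0,0,0,6.8, 0,0.1,16.7,0,0,0,6.8]'
python3 -m jog '[0,0,0,0,0,0,4, 0,0,0,0,0,0,4, 0,0,0,0,0,0,4, 0,0,0,0,0,0,4, 0,0,0,0,0,0,4, 0,0,0,0,0,0,4]'
python3 -m jog '[0,0,-4,0,0,0,4, 0,0,-8,0,0,0,4, 0,0,-12,0,0,0,4, 0,0,-15,0,0,0,4, 0,0,-15,0,0,0,4]'
python3 - <<'E'
from h import *
s=read_state();im=capture("wrist");c=cam("wrist",s)
import pickle;pickle.dump((im,c),open("w5.pkl","wb"))
cv2.imwrite("pics/w5.png",cv2.resize(im[:,:,::-1],(784,588)))
go(.5253,-.192,.16,88.2)
E
```

```text
t: 10.65
position: [0.5798, 0.235, 0.0091]
eef_rot: [[-0.937, 0.35, 0.001], [0.35, 0.937, -0.003], [-0.002, -0.003, -1.0]]
contact_force: [0.3, 0.4, 0.0]
grip_width: 0.799
t: 11.25
position: [0.5814, 0.2354, 0.0116]
eef_rot: [[-0.937, 0.35, 0.005], [0.35, 0.937, -0.002], [-0.005, -0.0, -1.0]]
contact_force: [-1.0, -1.2, 6.8]
grip_width: 0.567
t: 11.75
position: [0.5829, 0.2368, 0.1679]
eef_rot: [[-0.937, 0.35, 0.014], [0.35, 0.937, 0.001], [-0.012, 0.006, -1.0]]
contact_force: [1.2, -0.0, -1.4]
grip_width: 0.565
shift [ -9.68 -42.11   0.42] rot [0.009 0.006 1.244] t 11.8 q6 [ 0.39  0.32  0.06  1.3  -0.    0.75]
```

View pics/w5.png

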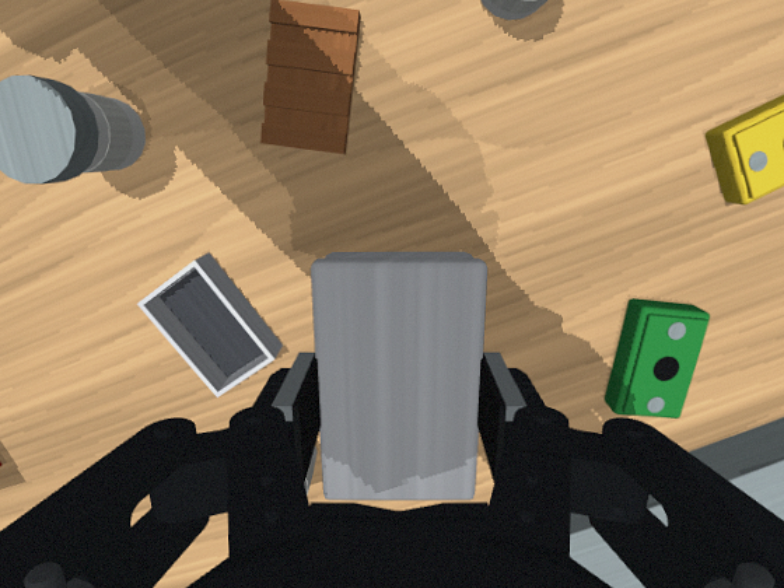

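The tin is held square and centred, with top corners (312,263), (487,263), (475,499) and (325,498). The rest lies undisturbed at (310,78).

```bash
python3 - <<'E'
from h import *
import pickle;im,c=pickle.load(open("w5.pkl","rb"));s=read_state()
f=lambda L,z:cast(c,(np.array(L,float)+.5)/1.4-.5,z)
P=f([(312,263),(487,263),(475,499),(325,498)],s["position"][2]+.0124)
Q=(P-s["position"])@s["eef_rot"]*1000;print(Q.round(1),Q.mean(0))
P=f([(262,142),(346,153)],.014)[:,:2]*1000;print("rest end",P.round(1).tolist(),np.linalg.norm(P[1]-P[0]))
E
python3 -m jog '[-9.7,-42.1,0,0.009,0.006,1.244,4, -9.7,-42.1,0,0.009,0.006,1.244,4, -9.7,-42.1,0,0.009,0.006,1.244,4, -9.7,-42.1,0,0.009,0.006,1.244,4, -9.7,-42.1,0,0.009,0.006,1.244,4, -9.7,-42.1,0,0.009,0.006,1.244,4, -9.7,-42.1,0,0.009,0.006,1.244,4, -9.7,-42.1,0,0.009,0.006,1.244,4, -9.7,-42.1,0,0.009,0.006,1.244,4, -9.7,-42.1,0,0.009,0.006,1.244,4, -9.7,-42.1,0,0.009,0.006,1.244,4, -9.7,-42.1,0,0.009,0.006,1.244,4]'
python3 - <<'E'
from h import *
go(.5253,-.192,.049,88.2)
E
```

```text
[[ 38.  -23.5 -12.9]
 [ 38.   26.  -12.7]
 [-42.7  26.6 -11.9]
 [-42.1 -23.6 -12.1]] [ -2.19944456   1.38296757 -12.37446013]
rest end [[483.8, 188.2], [507.6, 232.6]] 50.36070610007098
t: 13.0
position: [0.5251, -0.191, 0.1633]
eef_rot: [[0.03, 1.0, -0.001], [1.0, -0.03, 0.001], [0.001, -0.001, -1.0]]
contact_force: [-0.2, 0.5, -0.6]
grip_width: 0.563
shift [-0.11  0.04 11.43] rot [-0.001 -0.001  0.002] t 13.0 q6 [-0.35  0.2  -0.1   1.27  0.    1.25]
```

```bash
python3 - <<'E'
from h import *
s=read_state();im=capture("wrist");c=cam("wrist",s)
cv2.imwrite("pics/w6.png",cv2.resize(im[150:390,180:390,::-1],(735,840))[:600])
hsv=cv2.cvtColor(im,cv2.COLOR_RGB2HSV).astype(int)
for v in (200,240,300): print(v,hsv[v,285])
m=((hsv[...,1]<70)&(hsv[...,2]>70)).astype(np.uint8)
n,l,st,ce=cv2.connectedComponentsWithStats(m);k=l[270,285];print(st[k])
cn=max(cv2.findContours((l==k).astype(np.uint8),0,cv2.CHAIN_APPROX_NONE)[0],key=len).reshape(-1,2)
P=(cast(c,cn,s["position"][2]+.0124)-s["position"])@s["eef_rot"]*1000
print(P.min(0),P.max(0))
for v in (200,230,260,300,340):
    r=np.where(l[v]==k)[0]
    if len(r):print(v,r.min(),r.max())
E
```

```text
200 [101  12 170]
240 [111  11 170]
300 [110   9 167]
[  194   151   182   207 22246]
[-38.65375579 -37.87008492 -12.46481134] [ 54.11481803  39.2102261  -12.33516961]
200 223 347
230 224 345
260 210 360
300 204 366
340 231 339
```

View pics/w6.png

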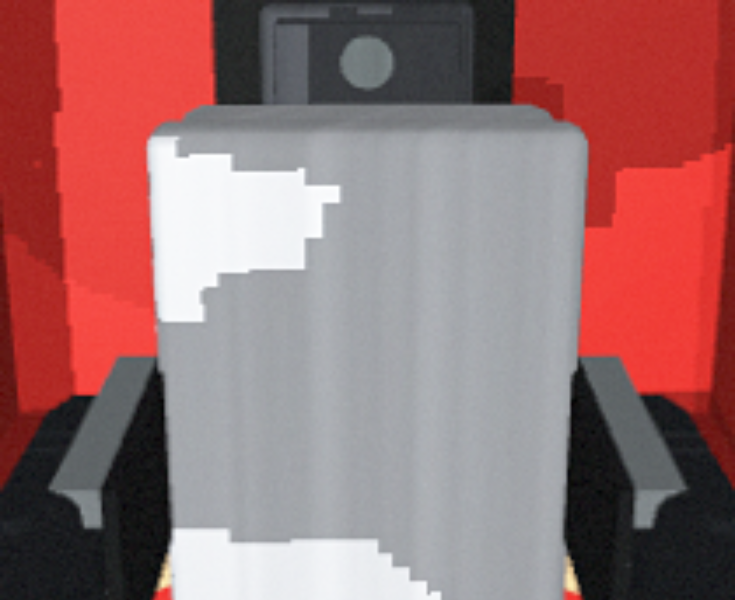

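```bash
python3 - <<'E'
from h import *
s=read_state();c=cam("wrist",s)
P=(cast(c,[(285,187),(285,357),(223,200),(347,200)],s["position"][2]+.0124)-s["position"])@s["eef_rot"]*1000
print(P.round(1))
E
```

```text
[[ 40.2   0.9 -12.4]
 [-38.6   0.9 -12.4]
 [ 35.  -23.5 -12.4]
 [ 35.1  25.2 -12.4]]
```

```bash
python3 -m jog '[-0.2,0,3,0,0,0,4, -0.2,0,6,0,0,0,4, -0.2,0,9,0,0,0,4, -0.2,0,10.5,0,0,0,4, -0.2,0,11.3,0,0,0,4, -0.2,0,11.3,0,0,0,4, -0.2,0,11.3,0,0,0,4]'
```

```text
t: 13.75
position: [0.5258, -0.1923, 0.0515]
eef_rot: [[0.028, 1.0, 0.0], [1.0, -0.028, 0.0], [0.0, 0.0, -1.0]]
contact_force: [0.4, -0.0, -2.1]
grip_width: 0.563
```

```bash
python3 -m jog '[-0.07,-0.07,0.2,0,0,0,4, -0.07,-0.07,0.35,0,0,0,4, -0.07,-0.07,0.48,0,0,-0.002,4, -0.07,-0.07,0.5,0,0,0,4, -0.07,-0.07,0.5,0,0,0,4]'
python3 -m jog '[0,0,0,0,0,0,5.3, 0,0,0,0,0,0,5.8, 0,0,0,0,0,0,6.2, 0,0,0,0,0,0,6.6, 0,0,0,0,0,0,6.8]'
python3 -m jog '[0,0,-4,0,0,0,6.8, 0,0,-8,0,0,0,6.8, 0,0,-12,0,0,0,6.8, 0,0,-12,0,0,0,6.8, 0,0,-12,0,0,0,6.8]'
python3 - <<'E'
from h import *
s=read_state();im=capture("wrist");c=cam("wrist",s)
import pickle;pickle.dump((im,c),open("w7.pkl","wb"))
cv2.imwrite("pics/w7.png",cv2.resize(im[:,:,::-1],(784,588)))
go(.46,.228,.16,152)
E
```

```text
t: 14.25
position: [0.5253, -0.1931, 0.0467]
eef_rot: [[0.028, 1.0, 0.001], [1.0, -0.028, 0.0], [0.0, 0.001, -1.0]]
contact_force: [-0.0, 0.3, -1.0]
grip_width: 0.564
t: 14.75
position: [0.5253, -0.1931, 0.0468]
eef_rot: [[0.028, 1.0, 0.001], [1.0, -0.028, 0.0], [0.0, 0.001, -1.0]]
contact_force: [-0.5, 0.0, 0.6]
grip_width: 0.795
t: 15.25
position: [0.5259, -0.1934, 0.1678]
eef_rot: [[0.028, 1.0, 0.003], [1.0, -0.028, -0.001], [-0.001, 0.003, -1.0]]
contact_force: [-0.7, -0.3, -0.8]
grip_width: 0.796
shift [41.91 -7.71  0.64] rot [ 1.00e-03  0.00e+00 -1.11e+00] t 15.3 q6 [-0.35  0.2  -0.1   1.28  0.    1.25]
```

View pics/w7.png

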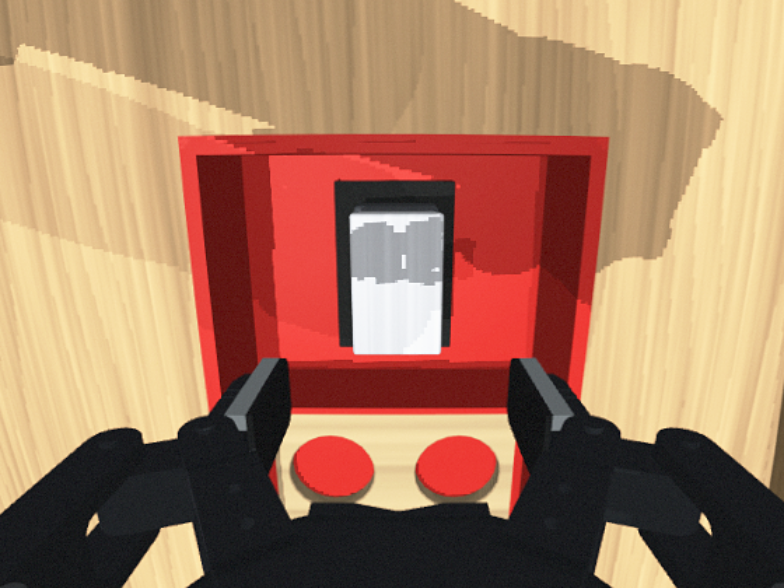

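The tin sits square on the weight, with top corners (350,213), (443,213), (441,354) and (353,353). Next is the rest.

```bash
python3 - <<'E'
from h import *
import pickle;im,c=pickle.load(open("w7.pkl","rb"))
f=lambda L,z:cast(c,(np.array(L,float)+.5)/1.4-.5,z)[:,:2]*1000
P=f([(350,213),(443,213),(441,354),(353,353)],.059);print(P.round(1).tolist(),P.mean(0))
P=f([(335,181),(455,181),(450,347),(339,347)],.009);print("pad",P.mean(0))
E
python3 -m jog '[41.9,-7.7,0,0,0,-1.11,6.8, 41.9,-7.7,0,0,0,-1.11,6.8, 41.9,-7.7,0,0,0,-1.11,6.8, 41.9,-7.7,0,0,0,-1.11,6.8, 41.9,-7.7,0,0,0,-1.11,6.8, 41.9,-7.7,0,0,0,-1.11,6.8, 41.9,-7.7,0,0,0,-1.11,6.8, 41.9,-7.7,0,0,0,-1.11,6.8, 41.9,-7.7,0,0,0,-1.11,6.8, 41.9,-7.7,0,0,0,-1.11,6.8, 41.9,-7.7,0,0,0,-1.11,6.8]'
python3 - <<'E'
from h import *
import time
s=read_state();im=capture("wrist");c=cam("wrist",s)
import pickle;pickle.dump((im,c),open("w8.pkl","wb"))
cv2.imwrite("pics/w8.png",cv2.resize(im[:,:,::-1],(784,588)))
go(.46,.228,.003,152)
E
```

```text
[[502.7, -152.1], [551.2, -153.5], [549.8, -232.6], [500.1, -230.6]] [ 525.94258963 -192.2159987 ]
pad [ 524.53965235 -193.27485201]
t: 16.4
position: [0.4591, 0.2278, 0.1648]
eef_rot: [[-0.883, 0.469, -0.002], [0.469, 0.883, -0.002], [0.001, -0.002, -1.0]]
contact_force: [0.3, 0.2, -0.3]
grip_width: 0.79
shift [-0.02  0.13 16.21] rot [-0.002 -0.    -0.   ] t 16.45 q6 [ 0.46  0.11 -0.2   1.26 -0.    0.95]
```

View pics/w8.png

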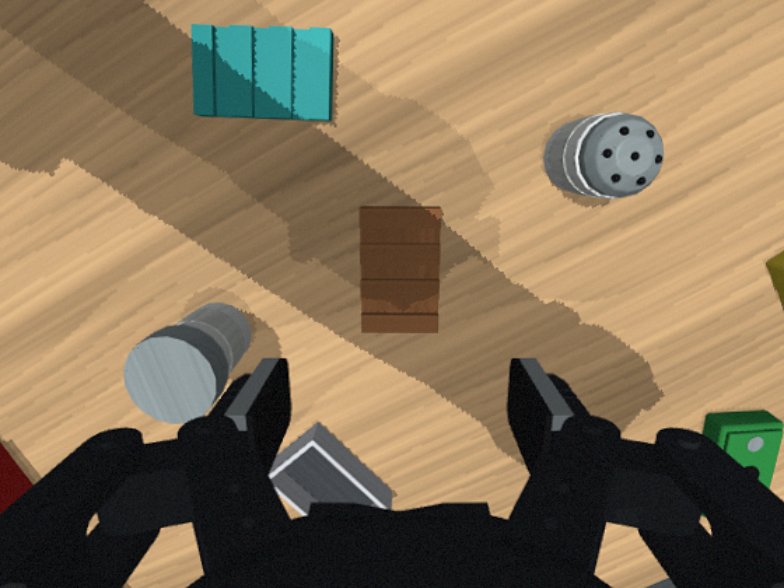

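The rest is lined up with the tool, with corners (361,206), (441,206), (438,333) and (362,332). The jar and open tin stand clear of the finger path.

```bash
python3 - <<'E'
from h import *
import pickle;im,c=pickle.load(open("w8.pkl","rb"));s=read_state()
P=cast(c,(np.array([(361,206),(441,206),(438,333),(362,332)],float)+.5)/1.4-.5,.014)
Q=(P-s["position"])@s["eef_rot"]*100;print(Q.round(2),Q.mean(0))
E
python3 -m jog '[0,0.1,5,0,0,0,6.8, 0,0.1,9,0,0,0,6.8, 0,0.1,13,0,0,0,6.8, 0,0.1,15.2,0,0,0,6.8, 0,0.1,15.5,0,0,0,6.8]'
```

```text
[[ 4.04 -2.23 15.12]
 [ 4.05  2.61 15.11]
 [-4.12  2.62 15.11]
 [-4.07 -2.32 15.11]] [-0.02508033  0.1693661  15.11176405]
t: 16.95
position: [0.4575, 0.225, 0.0067]
eef_rot: [[-0.882, 0.472, -0.007], [0.472, 0.882, -0.004], [0.004, -0.007, -1.0]]
contact_force: [-0.9, -0.3, -0.7]
grip_width: 0.795
```

```bash
python3 -c "
from h import *
go(.4599,.2293,.004,152)"
```

```text
shift [-0.01  0.49  0.27] rot [-0.007 -0.004 -0.003] t 16.95 q6 [ 0.46  0.2  -0.45  0.92 -0.    0.95]
```

```bash
python3 -m jog '[0,0.45,0.1,-0.007,-0.004,0,6.8, 0,0.45,0.2,-0.007,-0.004,0,6.8, 0,0.45,0.25,-0.007,-0.004,0,6.8, 0,0.45,0.25,-0.007,-0.004,0,6.8]'
python3 -m jog '[0,0,0,0,0,0,4, 0,0,0,0,0,0,4, 0,0,0,0,0,0,4, 0,0,0,0,0,0,4, 0,0,0,0,0,0,4, 0,0,0,0,0,0,4]'
```

```text
t: 17.35
position: [0.4604, 0.2293, 0.0054]
eef_rot: [[-0.881, 0.472, 0.002], [0.472, 0.881, 0.001], [-0.001, 0.001, -1.0]]
contact_force: [0.4, 0.7, -0.9]
grip_width: 0.792
t: 17.95
position: [0.461, 0.2296, 0.0069]
eef_rot: [[-0.882, 0.472, 0.003], [0.472, 0.882, 0.001], [-0.002, 0.003, -1.0]]
contact_force: [-1.9, -1.7, 8.2]
grip_width: 0.55
```

```bash
python3 -m jog '[0,0,-4,0,0,0,4, 0,0,-8,0,0,0,4, 0,0,-12,0,0,0,4, 0,0,-16,0,0,0,4, 0,0,-16,0,0,0,4, 0,0,-16,0,0,0,4]'
python3 -c "
from h import *
go(.5253,-.193,.165,88.3)"
```

```text
t: 18.55
position: [0.4611, 0.2298, 0.1679]
eef_rot: [[-0.882, 0.472, 0.006], [0.472, 0.882, 0.003], [-0.004, 0.005, -1.0]]
contact_force: [-0.2, 0.8, -0.2]
grip_width: 0.545
shift [-25.62 -34.24   0.22] rot [7.000e-03 1.000e-03 1.109e+00] t 18.55 q6 [ 0.46  0.11 -0.2   1.26 -0.    0.95]
```

```bash
python3 -m jog '[-25.6,-34.2,0,0.005,0,1.109,4, -25.6,-34.2,0,0.005,0,1.109,4, -25.6,-34.2,0,0.005,0,1.109,4, -25.6,-34.2,0,0.005,0,1.109,4, -25.6,-34.2,0,0.005,0,1.109,4, -25.6,-34.2,0,0.005,0,1.109,4, -25.6,-34.2,0,0.005,0,1.109,4, -25.6,-34.2,0,0.005,0,1.109,4, -25.6,-34.2,0,0.005,0,1.109,4, -25.6,-34.2,0,0.005,0,1.109,4, -25.6,-34.2,0,0.005,0,1.109,4, -25.6,-34.2,0,0.005,0,1.109,4]'
python3 - <<'E'
from h import *
s=read_state();im=capture("wrist");c=cam("wrist",s)
import pickle;pickle.dump((im,c),open("w9.pkl","wb"))
cv2.imwrite("pics/w9.png",cv2.resize(im[:,:,::-1],(784,588)))
go(.5253,-.193,.066,88.2)
E
```

```text
t: 19.75
position: [0.5247, -0.1915, 0.1661]
eef_rot: [[0.029, 1.0, -0.0], [1.0, -0.029, 0.001], [0.001, -0.0, -1.0]]
contact_force: [-0.2, -0.1, 0.6]
grip_width: 0.542
shift [-0.18  0.04 10.06] rot [ 0.001 -0.001  0.003] t 19.8 q6 [-0.35  0.2  -0.1   1.28  0.    1.25]
```

View pics/w9.png

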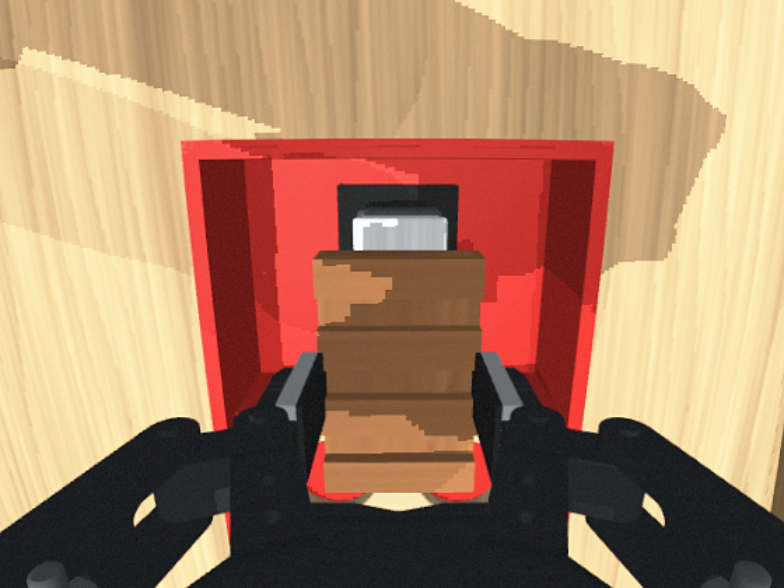

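The rest is held level and square, with top corners about (315,259), (484,259), (474,491) and (326,492). The tin below is undisturbed.

```bash
python3 - <<'E'
from h import *
import pickle;im,c=pickle.load(open("w9.pkl","rb"));s=read_state()
f=lambda L,z:cast(c,(np.array(L,float)+.5)/1.4-.5,z)
P=f([(315,259),(484,259),(474,491.5),(326,492)],s["position"][2]+.0071)
Q=(P-s["position"])@s["eef_rot"]*1000;print(Q.round(1).tolist(),Q.mean(0))
T=f([(354,216),(447,218)],.059);print("tin far edge tool", ((T-s["position"])@s["eef_rot"]*1000).round(1).tolist())
E
```

```text
[[39.9, -23.5, -7.1], [39.9, 25.0, -7.1], [-39.4, 25.8, -7.1], [-39.6, -23.9, -7.1]] [ 0.20423392  0.8478227  -7.09936246]
tin far edge tool [[39.1, -22.8, 107.6], [38.1, 25.4, 107.6]]
```

```bash
python3 -m jog '[-0.12,0.03,3,0,0,0,4, -0.12,0.03,6,0,0,0,4, -0.12,0.03,8.5,0,0,0,4, -0.12,0.03,9.4,0,0,0,4, -0.12,0.03,9.4,0,0,0,4, -0.12,0.03,9.4,0,0,0,4, -0.12,0.03,9.4,0,0,0,4]'
```

```text
t: 20.5
position: [0.5263, -0.1925, 0.0742]
eef_rot: [[0.028, 1.0, 0.003], [1.0, -0.028, -0.0], [0.0, 0.003, -1.0]]
contact_force: [-0.2, -0.1, -0.6]
grip_width: 0.547
```

```bash
python3 -m jog '[0,-0.1,0.3,0,0,0,4, 0,-0.1,0.6,0,0,0,4, 0,-0.1,0.75,0,0,0,4, 0,-0.1,0.82,0,0,0,4, 0,-0.1,0.82,0,0,0,4, 0,-0.1,0.82,0,0,0,4]'
python3 -c "
from h import *
go(.5253,-.193,.0659,88.3)"
```

```text
t: 21.1
position: [0.5253, -0.1926, 0.066]
eef_rot: [[0.028, 1.0, 0.003], [1.0, -0.028, -0.0], [0.0, 0.003, -1.0]]
contact_force: [-0.6, 0.6, 0.5]
grip_width: 0.543
shift [-0.04  0.    0.01] rot [ 0.003 -0.     0.002] t 21.1 q6 [-0.35  0.24 -0.27  1.06  0.    1.25]
```

```bash
python3 -m jog '[0,0,0,0,0,0,5.3, 0,0,0,0,0,0,5.8, 0,0,0,0,0,0,6.2, 0,0,0,0,0,0,6.6, 0,0,0,0,0,0,6.8]'
python3 -m jog '[0,0,-3,0,0,0,6.8, 0,0,-7,0,0,0,6.8, 0,0,-11,0,0,0,6.8, 0,0,-13,0,0,0,6.8, 0,0,-13,0,0,0,6.8]'
python3 - <<'E'
from h import *
s=read_state();im=capture("wrist");c=cam("wrist",s)
import pickle;pickle.dump((im,c),open("w10.pkl","wb"))
cv2.imwrite("pics/w10.png",cv2.resize(im[:,:,::-1],(784,588)))
go(.68,.11,.2,178)
E
```

```text
t: 21.6
position: [0.5253, -0.1925, 0.066]
eef_rot: [[0.028, 1.0, 0.003], [1.0, -0.028, -0.0], [0.0, 0.003, -1.0]]
contact_force: [0.2, 0.2, 0.3]
grip_width: 0.795
t: 22.1
position: [0.5266, -0.1931, 0.1998]
eef_rot: [[0.028, 1.0, 0.009], [1.0, -0.028, -0.002], [-0.002, 0.009, -1.0]]
contact_force: [-0.2, 0.6, 1.0]
grip_width: 0.795
shift [30.7  14.57 -0.19] rot [ 0.004  0.005 -1.564] t 22.15 q6 [-0.35  0.19 -0.04  1.34  0.    1.25]
```

View pics/w10.png

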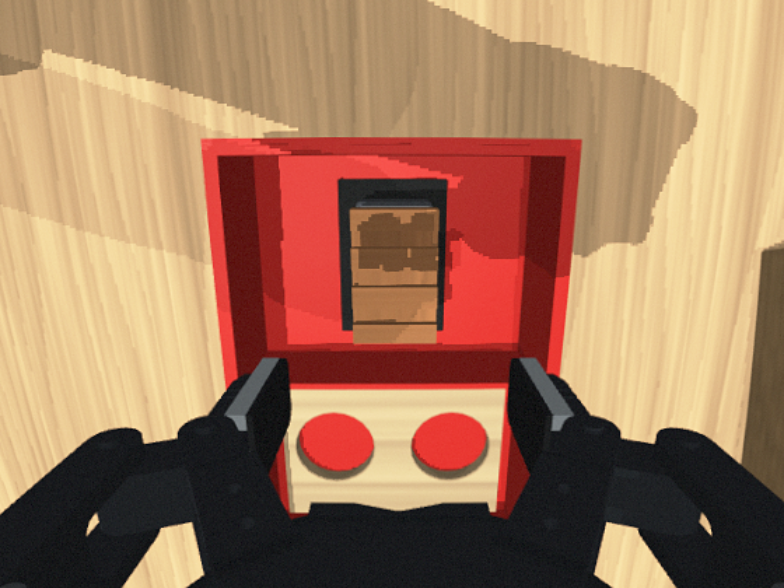

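The pile is square, with the rest on top at (395,275). The holes are unobstructed. Next is shaker A.

```bash
python3 -m jog '[30.7,14.6,0,0.004,0.005,-1.564,7.4, 30.7,14.6,0,0.004,0.005,-1.564,7.4, 30.7,14.6,0,0.004,0.005,-1.564,7.4, 30.7,14.6,0,0.004,0.005,-1.564,7.4, 30.7,14.6,0,0.004,0.005,-1.564,7.4, 30.7,14.6,0,0.004,0.005,-1.564,7.4, 30.7,14.6,0,0.004,0.005,-1.564,7.4, 30.7,14.6,0,0.004,0.005,-1.564,7.4, 30.7,14.6,0,0.004,0.005,-1.564,7.4, 30.7,14.6,0,0.004,0.005,-1.564,7.4, 30.7,14.6,0,0.004,0.005,-1.564,7.4, 30.7,14.6,0,0.004,0.005,-1.564,7.4]'
python3 - <<'E'
from h import *
s=read_state();im=capture("wrist");c=cam("wrist",s)
import pickle;pickle.dump((im,c),open("w11.pkl","wb"))
cv2.imwrite("pics/w11.png",cv2.resize(im[:,:,::-1],(784,588)))
go(.6884,.11,.1,178)
print((proj(c,[.6884,.1099,.078])+.5)*1.4-.5)
E
```

```text
t: 23.35
position: [0.6796, 0.11, 0.1958]
eef_rot: [[-0.999, 0.034, -0.003], [0.034, 0.999, -0.001], [0.003, -0.001, -1.0]]
contact_force: [0.5, 0.1, -0.4]
grip_width: 0.867
shift [-0.89  0.05  9.61] rot [-0.001 -0.002 -0.001] t 23.4 q6 [ 0.16  0.45  0.32  1.44 -0.    0.2 ]
[[399.24372707 298.72967486]]
```

View pics/w11.png

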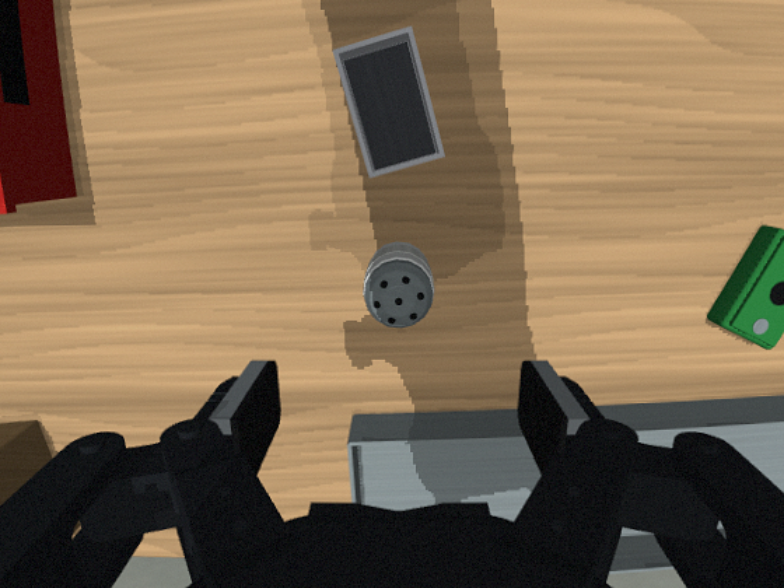

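The shaker's centre hole is at (399,301), within about 1 mm of the prediction. The tray lies clear ahead.

```bash
python3 -m jog '[-1,0.05,3,0,0,0,7.4, -1,0.05,6,0,0,0,7.4, -1,0.05,9,0,0,0,7.4, -1,0.05,12,0,0,0,7.4, -1,0.05,14.5,0,0,0,7.4, -1,0.05,16,0,0,0,7.4, -1,0.05,16.6,0,0,0,7.4, -1,0.05,16.6,0,0,0,7.4, -1,0.05,16.6,0,0,0,7.4]'
```

```text
t: 24.3
position: [0.6901, 0.1101, 0.0314]
eef_rot: [[-0.999, 0.036, -0.001], [0.036, 0.999, -0.001], [0.001, -0.001, -1.0]]
contact_force: [-0.1, 0.4, -0.1]
grip_width: 0.868
```

```bash
python3 -m jog '[0,0,0,0,0,0,6, 0,0,0,0,0,0,5, 0,0,0,0,0,0,3.4, 0,0,0,0,0,0,3.4, 0,0,0,0,0,0,3.4, 0,0,0,0,0,0,3.4, 0,0,0,0,0,0,3.4, 0,0,0,0,0,0,3.4]'
python3 -m jog '[0,0,-3,0,0,0,3.4, 0,0,-6,0,0,0,3.4, 0,0,-10,0,0,0,3.4, 0,0,-14,0,0,0,3.4, 0,0,-16,0,0,0,3.4, 0,0,-16,0,0,0,3.4]'
python3 -c "
from h import *
go(.5635,-.3415,.19,178.3)"
```

```text
t: 25.1
position: [0.6911, 0.1102, 0.033]
eef_rot: [[-0.999, 0.036, 0.002], [0.036, 0.999, -0.0], [-0.002, -0.0, -1.0]]
contact_force: [-0.0, 0.3, 6.7]
grip_width: 0.501
t: 25.7
position: [0.6922, 0.1105, 0.197]
eef_rot: [[-0.999, 0.036, 0.008], [0.036, 0.999, 0.001], [-0.008, 0.001, -1.0]]
contact_force: [0.2, -0.2, -2.1]
grip_width: 0.494
shift [ 11.22 -45.64   0.55] rot [ 0.001  0.008 -0.007] t 25.7 q6 [ 0.16  0.47  0.34  1.44 -0.    0.19]
```

```bash
python3 -m jog '[11.2,-45.6,0,0,0.006,-0.007,3.4, 11.2,-45.6,0,0,0.006,-0.007,3.4, 11.2,-45.6,0,0,0.006,-0.007,3.4, 11.2,-45.6,0,0,0.006,-0.007,3.4, 11.2,-45.6,0,0,0.006,-0.007,3.4, 11.2,-45.6,0,0,0.006,-0.007,3.4, 11.2,-45.6,0,0,0.006,-0.007,3.4, 11.2,-45.6,0,0,0.006,-0.007,3.4, 11.2,-45.6,0,0,0.006,-0.007,3.4, 11.2,-45.6,0,0,0.006,-0.007,3.4, 11.2,-45.6,0,0,0.006,-0.007,3.4, 11.2,-45.6,0,0,0.006,-0.007,3.4]'
python3 - <<'E'
from h import *
s=read_state();im=capture("wrist");c=cam("wrist",s)
import pickle;pickle.dump((im,c),open("w12.pkl","wb"))
cv2.imwrite("pics/w12.png",cv2.resize(im[:,:,::-1],(784,588)))
hsv=cv2.cvtColor(im,cv2.COLOR_RGB2HSV).astype(int)
go(.5635,-.3415,.04,178.3)
E
```

```text
t: 26.9
position: [0.5632, -0.3405, 0.1939]
eef_rot: [[-1.0, 0.03, 0.0], [0.03, 1.0, 0.003], [-0.0, 0.003, -1.0]]
contact_force: [-0.2, 0.3, -0.9]
grip_width: 0.504
shift [ 0.02 -0.19 15.43] rot [0.003 0.001 0.001] t 26.95 q6 [-0.54  0.39  0.22  1.4   0.   -0.52]
```

View pics/w12.png

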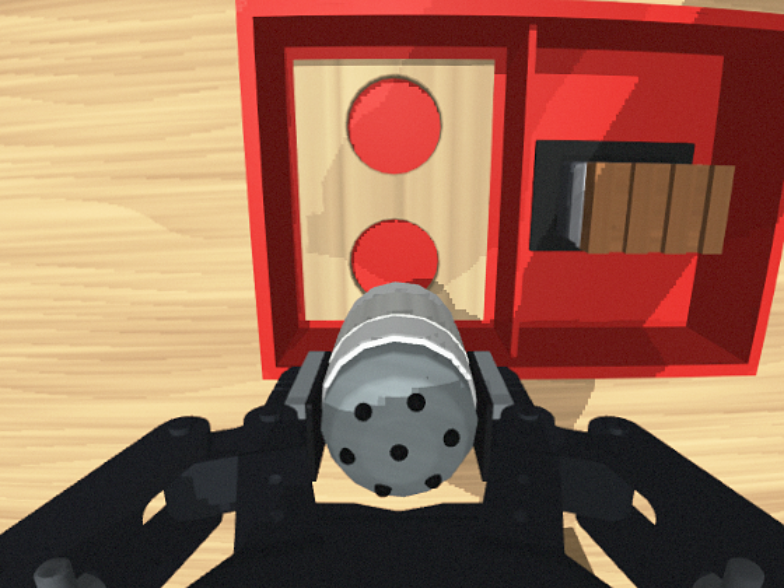

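The shaker is held upright with its centre hole at (399,452). Hole 1 is centred at about (394,124) and hole 2 spans 351–438 px. The rack plate corners are (293,59), (495,60), (487,320) and (303,320).

```bash
python3 - <<'E'
from h import *
import pickle;im,c=pickle.load(open("w12.pkl","rb"));s=read_state()
f=lambda L,z:cast(c,(np.array(L,float)+.5)/1.4-.5,z)[:,:2]*1000
P=f([(293,59),(495,60),(487,320),(303,320)],.017);print("rack",P.round(1).tolist(),P.mean(0))
print("h1",f([(347,124),(442,124),(394,75),(394,174)],.017).round(1).tolist())
print("h2",f([(351,262),(439,262),(394,219)],.017).round(1).tolist())
P=cast(c,(np.array([(399,452)])+.5)/1.4-.5,s["position"][2]-.033+.078);print("shaker in tool",(P-s["position"])@s["eef_rot"]*1000)
E
```

```text
rack [[432.9, -401.8], [437.2, -276.5], [607.1, -279.2], [603.2, -408.6]] [ 520.07805565 -341.54195875]
h1 [[473.1, -370.3], [474.9, -309.9], [444.6, -339.5], [505.2, -341.4]]
h2 [[562.7, -372.5], [564.5, -312.7], [534.4, -342.3]]
shaker in tool [[  1.62534881  -0.40874065 -45.00271293]]
```

```bash
python3 -m jog '[-0.28,-0.17,3,0,0,0,3.4, -0.28,-0.17,6,0,0,0,3.4, -0.28,-0.17,9,0,0,0,3.4, -0.28,-0.17,11.5,0,0,0,3.4, -0.28,-0.17,13.5,0,0,0,3.4, -0.28,-0.17,14.6,0,0,0,3.4, -0.28,-0.17,14.9,0,0,0,3.4, -0.28,-0.17,14.9,0,0,0,3.4, -0.28,-0.17,14.9,0,0,0,3.4]'
```

```text
t: 27.85
position: [0.5674, -0.3414, 0.0467]
eef_rot: [[-1.0, 0.028, 0.003], [0.028, 1.0, 0.002], [-0.003, 0.002, -1.0]]
contact_force: [0.0, 0.9, -1.6]
grip_width: 0.494
```

Foot at z≈14 mm, within the hole, 1 mm off centre. Lowering 8.5 mm.

```bash
python3 -m jog '[0.1,-0.05,0.3,0,0,0,3.4, 0.1,-0.05,0.6,0,0,0,3.4, 0.1,-0.05,0.8,0,0,0,3.4, 0.1,-0.05,0.9,0,0,0,3.4, 0.1,-0.05,0.92,0,0,0,3.4, 0.1,-0.05,0.92,0,0,0,3.4]'
```

```text
t: 28.45
position: [0.5664, -0.3419, 0.0381]
eef_rot: [[-1.0, 0.028, 0.003], [0.028, 1.0, 0.001], [-0.003, 0.001, -1.0]]
contact_force: [-2.1, 1.0, 4.8]
grip_width: 0.492
```

```bash
python3 -m jog '[0,0,0,0,0,0,4.6, 0,0,0,0,0,0,5.2, 0,0,0,0,0,0,5.8, 0,0,0,0,0,0,6.4, 0,0,0,0,0,0,7, 0,0,0,0,0,0,7]'
python3 -m jog '[0,0,-3,0,0,0,7, 0,0,-6,0,0,0,7, 0,0,-9,0,0,0,7, 0,0,-13,0,0,0,7, 0,0,-16,0,0,0,7, 0,0,-16,0,0,0,7, 0,0,-16,0,0,0,7]'
python3 -c "
from h import *
go(.45,.36,.2,178.3)
s=read_state();im=capture('wrist');c=cam('wrist',s)
cv2.imwrite('pics/w13.png',cv2.resize(im[:,:,::-1],(784,588)))"
```

```text
t: 29.05
position: [0.5664, -0.3419, 0.038]
eef_rot: [[-1.0, 0.028, 0.003], [0.028, 1.0, 0.001], [-0.003, 0.001, -1.0]]
contact_force: [-0.3, -0.3, -1.0]
grip_width: 0.819
t: 29.75
position: [0.5664, -0.3424, 0.1987]
eef_rot: [[-1.0, 0.028, 0.005], [0.028, 1.0, 0.0], [-0.005, 0.0, -1.0]]
contact_force: [-0.0, -0.1, -0.3]
grip_width: 0.821
shift [13.61 69.88 -0.16] rot [0.    0.005 0.001] t 29.75 q6 [-0.54  0.39  0.23  1.41  0.   -0.52]
```

View pics/w13.png

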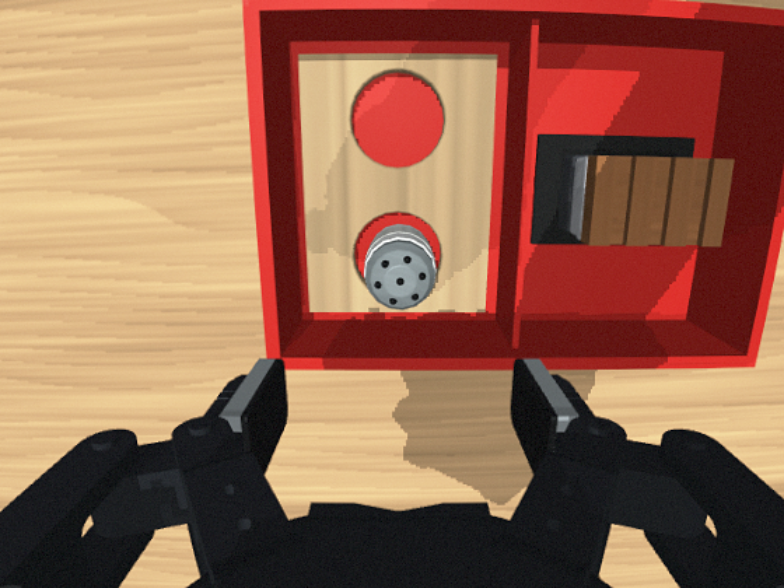

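Shaker A stands upright in hole 2 with its top at (400,281), and hole 1 (398,120) is free. Next is shaker B. I check its position against the earlier w8 view, where its centre hole was at (635,156).

```bash
python3 -m jog '[13.6,69.9,-1,0,0,0,7.4, 13.6,69.9,-1,0,0,0,7.4, 13.6,69.9,-1,0,0,0,7.4, 13.6,69.9,-1,0,0,0,7.4, 13.6,69.9,-1,0,0,0,7.4, 13.6,69.9,-1,0,0,0,7.4, 13.6,69.9,-1,0,0,0,7.4, 13.6,69.9,-1,0,0,0,7.4, 13.6,69.9,-1,0,0,0,7.4, 13.6,69.9,-1,0,0,0,7.4, 13.6,69.9,-1,0,0,0,7.4, 13.6,69.9,-1,0,0,0,7.4]'
python3 - <<'E'
from h import *
import pickle;im,c=pickle.load(open("w8.pkl","rb"))
print("w8",cast(c,(np.array([(635,156)])+.5)/1.4-.5,.078))
go(.4495,.3595,.2,178.3)
E
```

```text
t: 31.0
position: [0.4665, 0.2513, 0.2049]
eef_rot: [[-1.0, 0.028, 0.0], [0.028, 1.0, 0.0], [-0.0, 0.0, -1.0]]
contact_force: [0.4, 0.5, -0.3]
grip_width: 0.868
w8 [[0.44939173 0.35882241 0.078     ]]
shift [ 2.   10.77  0.5 ] rot [0.    0.    0.002] t 31.0 q6 [ 0.49  0.14 -0.09  1.35  0.    0.52]
```

Two views agree on (449.3, 359.1). I hover there and check with a hole-pattern centroid, without viewing a picture.

```bash
python3 -m jog '[2,10.75,0.5,0,0,0,7.4, 2,10.75,0.5,0,0,0,7.4, 2,10.75,0.5,0,0,0,7.4, 2,10.75,0.5,0,0,0,7.4, 2,10.75,0.5,0,0,0,7.4]'
python3 - <<'E'
from h import *
s=read_state();im=capture("wrist");c=cam("wrist",s)
u,v=proj(c,[.4493,.3591,.078])[0].round().astype(int)
g=im[v-24:v+24,u-24:u+24].max(2);print((u,v))
n,l,st,ce=cv2.connectedComponentsWithStats((g<60).astype(np.uint8))
L=[(ce[i]+[u-24,v-24]).round(1).tolist()+[int(st[i,4])] for i in range(1,n)]
print(L);q=np.array([a[:2] for a in L if 4<a[2]<60]);print(cast(c,q,.076).round(4).tolist())
go(.4493,.3591,.030,178.3)
E
```

```text
t: 31.5
position: [0.4492, 0.3582, 0.1989]
eef_rot: [[-1.0, 0.028, -0.001], [0.028, 1.0, -0.002], [0.001, -0.002, -1.0]]
contact_force: [0.1, -0.1, 0.3]
grip_width: 0.868
(np.int64(286), np.int64(201))
[[299.5, 177.5, 2], [269.0, 179.0, 1], [303.0, 180.0, 1], [285.8, 185.2, 25], [272.0, 192.5, 26], [299.6, 193.2, 19], [285.5, 201.1, 27], [271.6, 208.0, 23], [299.1, 208.7, 24], [285.1, 215.8, 24], [302.0, 214.0, 1], [274.0, 216.8, 5], [293.0, 218.8, 5], [297.0, 217.0, 1], [279.0, 219.0, 3], [283.0, 220.0, 3], [288.5, 220.0, 2]]
[[0.4367, 0.3593, 0.076], [0.4423, 0.3482, 0.076], [0.4434, 0.3701, 0.076], [0.4496, 0.3587, 0.076], [0.455, 0.3474, 0.076], [0.4562, 0.3695, 0.076], [0.4618, 0.358, 0.076], [0.4624, 0.349, 0.076], [0.4645, 0.3644, 0.076]]
shift [ 0.02  0.14 16.95] rot [-0.001 -0.     0.   ] t 31.55 q6 [ 0.67  0.22  0.01  1.36 -0.    0.7 ]
```

Seven holes found, centred at (449.6, 358.7), so all three estimates agree. Descending and gripping.

```bash
python3 -m jog '[0,0.05,3,0,0,0,7.4, 0,0.05,6,0,0,0,7.4, 0,0.05,9,0,0,0,7.4, 0,0.05,12,0,0,0,7.4, 0,0.05,14.5,0,0,0,7.4, 0,0.05,16,0,0,0,7.4, 0,0.05,16.8,0,0,0,7.4, 0,0.05,16.8,0,0,0,7.4, 0,0.05,16.8,0,0,0,7.4]'
python3 -m jog '[0,0,0,0,0,0,6, 0,0,0,0,0,0,5, 0,0,0,0,0,0,3.4, 0,0,0,0,0,0,3.4, 0,0,0,0,0,0,3.4, 0,0,0,0,0,0,3.4, 0,0,0,0,0,0,3.4, 0,0,0,0,0,0,3.4]'
python3 -m jog '[0,0,-3,0,0,0,3.4, 0,0,-6,0,0,0,3.4, 0,0,-10,0,0,0,3.4, 0,0,-14,0,0,0,3.4, 0,0,-17,0,0,0,3.4, 0,0,-17,0,0,0,3.4]'
python3 -c "
from h import *
go(.4745,-.3402,.2,178.3)"
```

```text
t: 32.45
position: [0.4502, 0.3577, 0.0324]
eef_rot: [[-1.0, 0.031, 0.001], [0.031, 1.0, -0.0], [-0.001, -0.0, -1.0]]
contact_force: [-0.9, -0.8, -0.1]
grip_width: 0.864
t: 33.25
position: [0.451, 0.3583, 0.0338]
eef_rot: [[-1.0, 0.03, 0.003], [0.03, 1.0, 0.001], [-0.003, 0.001, -1.0]]
contact_force: [-0.7, -1.7, 6.2]
grip_width: 0.495
t: 33.85
position: [0.452, 0.3595, 0.2087]
eef_rot: [[-1.0, 0.03, 0.009], [0.03, 1.0, 0.006], [-0.008, 0.006, -1.0]]
contact_force: [0.6, 0.3, -1.1]
grip_width: 0.49
shift [ -4.36 -69.87   0.49] rot [ 0.006  0.008 -0.001] t 33.85 q6 [ 0.67  0.22  0.02  1.36 -0.    0.7 ]
```

```bash
python3 -m jog '[-4.4,-69.9,0.5,0.005,0.007,0,3.4, -4.4,-69.9,0.5,0.005,0.007,0,3.4, -4.4,-69.9,0.5,0.005,0.007,0,3.4, -4.4,-69.9,0.5,0.005,0.007,0,3.4, -4.4,-69.9,0.5,0.005,0.007,0,3.4, -4.4,-69.9,0.5,0.005,0.007,0,3.4, -4.4,-69.9,0.5,0.005,0.007,0,3.4, -4.4,-69.9,0.5,0.005,0.007,0,3.4, -4.4,-69.9,0.5,0.005,0.007,0,3.4, -4.4,-69.9,0.5,0.005,0.007,0,3.4, -4.4,-69.9,0.5,0.005,0.007,0,3.4, -4.4,-69.9,0.5,0.005,0.007,0,3.4]'
python3 -c "
from h import *
go(.4753,-.3402,.2,178.3)"
```

```text
t: 35.05
position: [0.4707, -0.2433, 0.1993]
eef_rot: [[-1.0, 0.03, 0.0], [0.03, 1.0, 0.002], [-0.0, 0.002, -1.0]]
contact_force: [2.0, -0.6, -0.3]
grip_width: 0.496
shift [-0.75 -9.67 -0.09] rot [ 0.002  0.    -0.001] t 35.05 q6 [-0.48  0.14 -0.1   1.34  0.   -0.45]
```

```bash
python3 -m jog '[-0.7,-9.7,0,0,0,0,3.4, -0.7,-9.7,0,0,0,0,3.4, -0.7,-9.7,0,0,0,0,3.4, -0.7,-9.7,0,0,0,0,3.4, -0.7,-9.7,0,0,0,0,3.4, -0.7,-9.7,0,0,0,0,3.4]'
python3 - <<'E'
from h import *
s=read_state();im=capture("wrist");c=cam("wrist",s)
g=im[270:356,232:340].max(2)
n,l,st,ce=cv2.connectedComponentsWithStats((g<60).astype(np.uint8))
q=np.array([ce[i]+[232,270] for i in range(1,n) if 30<st[i,4]<250]);print(q.round(0).tolist())
P=cast(c,q,s["position"][2]+.043);print(((P-s["position"])@s["eef_rot"]*1000).round(1)[:,:2].tolist())
go(.4753,-.3402,.0388,178.3)
E
```

```text
t: 35.65
position: [0.4748, -0.3391, 0.199]
eef_rot: [[-1.0, 0.029, 0.0], [0.029, 1.0, 0.002], [-0.0, 0.002, -1.0]]
contact_force: [0.1, -0.3, -1.2]
grip_width: 0.496
[[286.0, 283.0], [252.0, 299.0], [318.0, 300.0], [285.0, 320.0], [252.0, 332.0], [317.0, 333.0], [284.0, 349.0]]
[[14.5, 0.4], [8.5, -10.5], [8.1, 11.2], [0.6, 0.2], [-4.1, -11.0], [-4.6, 11.1], [-10.8, -0.1]]
shift [-0.03 -0.13 16.05] rot [0.002 0.001 0.001] t 35.7 q6 [-0.62  0.24  0.03  1.36  0.   -0.59]
```

```bash
python3 -m jog '[-0.03,-0.12,3,0,0,0,3.4, -0.03,-0.12,6,0,0,0,3.4, -0.03,-0.12,9,0,0,0,3.4, -0.03,-0.12,11.5,0,0,0,3.4, -0.03,-0.12,13.5,0,0,0,3.4, -0.03,-0.12,14.8,0,0,0,3.4, -0.03,-0.12,15.3,0,0,0,3.4, -0.03,-0.12,15.4,0,0,0,3.4, -0.03,-0.12,15.4,0,0,0,3.4]'
```

```text
t: 36.6
position: [0.4759, -0.3403, 0.0462]
eef_rot: [[-1.0, 0.028, 0.002], [0.028, 1.0, 0.001], [-0.002, 0.001, -1.0]]
contact_force: [0.2, 0.6, -1.4]
grip_width: 0.496
```

```bash
python3 -m jog '[0.03,0,0.3,0,0,0,3.4, 0.03,0,0.5,0,0,0,3.4, 0.03,0,0.7,0,0,0,3.4, 0.03,0,0.76,0,0,0,3.4, 0.03,0,0.76,0,0,0,3.4, 0.03,0,0.76,0,0,0,3.4]'
python3 -m jog '[0,0,0,0,0,0,4.6, 0,0,0,0,0,0,5.2, 0,0,0,0,0,0,5.8, 0,0,0,0,0,0,6.4, 0,0,0,0,0,0,7, 0,0,0,0,0,0,7]'
python3 -m jog '[0,0,-3,0,0,0,7, 0,0,-6,0,0,0,7, 0,0,-9,0,0,0,7, 0,0,-13,0,0,0,7, 0,0,-18,0,0,0,7, 0,0,-20,0,0,0,7, 0,0,-20,0,0,0,7, 0,0,-20,0,0,0,7]'
python3 - <<'E'
from h import *
a=capture("wrist");b=capture("top")
v=lambda im:cv2.resize(im[:,:,::-1],(784,588))
t=cv2.resize(b[90:290,90:490,::-1],(800,400))[:, :]
w=cv2.resize(a[:,:,::-1],(267,200))
o=np.zeros((600,800,3),np.uint8);o[:400]=t;o[400:,:267]=w
o[400:,267:534]=cv2.resize(capture("scene")[210:370,50:250,::-1],(267,200))
cv2.imwrite("pics/fin.png",o)
E
```

```text
t: 37.2
position: [0.4756, -0.3403, 0.0388]
eef_rot: [[-1.0, 0.028, 0.002], [0.028, 1.0, 0.001], [-0.002, 0.001, -1.0]]
contact_force: [-1.6, -0.5, 1.4]
grip_width: 0.495
t: 37.8
position: [0.4756, -0.3403, 0.0388]
eef_rot: [[-1.0, 0.028, 0.002], [0.028, 1.0, 0.001], [-0.002, 0.001, -1.0]]
contact_force: [-0.7, -0.0, -0.1]
grip_width: 0.818
t: 38.6
position: [0.4754, -0.3406, 0.2387]
eef_rot: [[-1.0, 0.028, 0.002], [0.028, 1.0, 0.001], [-0.002, 0.001, -1.0]]
contact_force: [-0.6, -0.2, -0.2]
grip_width: 0.82
```

View pics/fin.png

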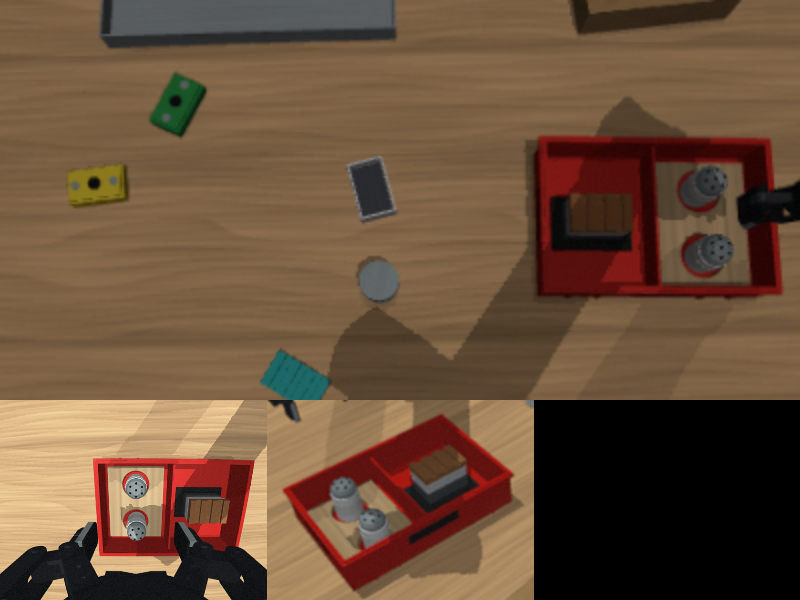

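The final composite shows both shakers upright in the holes at (704,185) and (710,252), and the pile square on the pad at (598,215). The open tin and jar are still standing where they were.

```bash
python3 -c "
from workcell import *
print(finish_job())"
```

```text
the job is handed in; nothing more can be done
None
```

I packed the crate and handed the job in at about 39 s of the 128 s limit.

**What I did:** On the pad I stacked the weight, then the closed tin, then the wooden rest, long sides along the pad. I then stood one shaker in each rack hole.

**Last checks:**
- **Pile:** It looked square in the wrist, top and scene views. The last measured centres of the weight and tin were within about 1–2 mm of the pad centre. I judged the rest by eye only, after lining it up to the tin before release.
- **Shakers:** Both stood upright in their holes in all three views, and neither tipped at any point.
- **Things to leave:** The jar, open tin and coloured look-alikes appeared untouched in the final top view.
- **Forces:** All force readings at the ends of moves were under 10 N.

**Disagreements:** Camera readings of parts held in the gripper varied by about 1–2 mm between views, within the stated calibration error. No checks failed.

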